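# Pack a tub in a screw-cap shipping canister

## Task

Stand the small tub upright in the open shipping canister and put the tall cap over it: rest the cap level on top of the thread, about an eighth of a turn clockwise of where its lugs would drop in, then turn it backwards (anticlockwise from above) until you feel the thread drop into place. Then screw it down clockwise to its stop and let go. Leave the other things on the bench where they are.

Things in the scene. Friction and masses are not known exactly. Their poses are not given: they have to be found in the camera images.
- tub: Small screw-lid tub standing upright, 70 mm tall: body 59 mm across up to 53 mm, above that its own closed lid, 64 to 66 mm across from 54 to 70 mm height (grip it round this lid). 0.1 to 0.2 kg. Origin: centre of its underside, z up.
- canister: Open round shipping canister clamped to the bench, cannot move. Origin: centre of the underside of its clamp foot, on the bench, z up. Foot 136 mm across, 10 mm high, three jaws to 21 mm. Bore 68 mm across, inner floor at z = 16 mm, rim at z = 54 mm (a tub inside stands 32 mm above it). Neck 75 mm across, 73 at the rim; its outside thread has four starts. Body below z = 23 mm 93 mm across.
- canister_thread (a point): On the canister's axis at z = 46 mm, the height where the thread's four ridges begin. Thread 86 mm across. Four entry gaps, 24 deg wide, centred on the canister's own +x, +y, -x, -y axes. Clockwise from above, each ridge (4 mm thick) begins 12 deg past a gap's middle, falls 6.2 mm per rad and ends at 72 deg at a 6 deg wide stop (top z = 46 mm) that blocks lugs both on and under the ridge.
- cap: Tall screw cap for the canister, upright, skirt down: 94 mm across (97 over its fine flutes), 68 mm high (inside 88 mm across, 64 mm deep), on top a straight grip bar along the cap's x, 64 mm long, 14 mm wide, up to z = 94 mm. 0.17 to 0.28 kg. Origin: centre of the skirt's lower edge, z up. Four lugs 14 deg wide inside the skirt on its +x, +y, -x, -y axes, underside at z = 5, top at z = 9 mm, 79 mm across inside.
- cap_bar (a point): Middle of the upper face of the cap's grip bar, 94 mm above the cap's lower edge; x along the bar. Call 'turn' the angle by which the cap's axes stand clockwise (from above) of the canister's, modulo 90 deg. At turn 17 to 64 deg the lugs rest on the ridges: the cap's origin is 41 mm (at turn 12) falling by 6.2 mm per rad to 35 mm above the canister's origin.
- cap_edge (a point): Centre of the cap's lower edge (same point as the cap's origin). Turned anticlockwise on the ridges the cap climbs to 41 mm above the canister's origin, then drops to about 33 mm at turn 0 (within 5 deg), where it is blocked. Turned clockwise from there, the lugs run under the ridges, falling 6.2 mm per rad with 1.7 mm up-down play, to the stop at turn 65 deg, 25.6 mm. Friction keeps it there.
- bottle: Bystander: squeeze bottle, 60 mm across, 174 mm tall with its nozzle, standing about 100 mm from the tub (centre to centre), mostly on its far, left or right side; origin: centre of its underside.
- stapler: Bystander: desk stapler 32 x 135 x 50 mm, long along its y axis; origin: centre of its underside.
- carton_large: Bystander: the larger product carton 61 x 90 x 46 mm; origin: centre of its underside.
- carton_small: Bystander: the smaller product carton 51 x 75 x 29 mm; origin: centre of its underside.
- marker: Bystander: felt marker lying down, 18 x 135 x 20 mm, long along its y axis; origin: centre of its underside.
- clear_tape: Bystander: roll of tape lying flat, 102 mm across, 48 mm tall; origin: centre of its underside.
- basket: Bystander: small open ribbed basket 120 x 150 x 60 mm, a line spool lies in it; origin: centre of its underside.

How it is judged (in metres and radians):
On the way, in this order (a step that is already met when the one before it is completed fails the run):
1. the tub stands upright on the canister's floor and is let go (horizontal distance between tub and canister below 0.012 m and z of tub in the frame of canister between 0.013 and 0.019 m and angle between tub's own z axis and vertical below 0.12 rad and contact force between the fingers and tub below 0.1 N), for 0.2 s.
2. with the tub inside, the cap rests level and centred on top of the thread, its lugs on the ridges, more than 17 deg from the entry gaps (horizontal distance between tub and canister below 0.012 m and z of tub in the frame of canister between 0.013 and 0.019 m and angle between tub's own z axis and vertical below 0.12 rad and horizontal distance between cap and canister below 0.004 m and angle between cap's own z axis and vertical below 0.06 rad and z of cap in the frame of canister between 0.0345 and 0.0425 m and angle between the x axis of cap and the x axis of canister, either way round above 0.3 rad and angle between the x axis of cap and the y axis of canister, either way round above 0.3 rad and contact force between cap and canister above 0.5 N), for 0.2 s.
3. the cap has been turned back and has dropped into the thread at the entry gaps (horizontal distance between cap and canister below 0.004 m and angle between cap's own z axis and vertical below 0.06 rad and z of cap in the frame of canister between 0.0295 and 0.0342 m and (angle between the x axis of cap and the x axis of canister, either way round below 0.2 rad or angle between the x axis of cap and the y axis of canister, either way round below 0.2 rad)), for 0.1 s.
At the end, for the whole second after the job is handed in: The tub stands upright on the canister's floor; the cap is level (within 3 deg), centred within 4 mm and screwed down clockwise to within 1.4 mm of its end height (about 13 deg of the stop), let go and at rest (horizontal distance between tub and canister below 0.012 m and z of tub in the frame of canister between 0.013 and 0.019 m and angle between tub's own z axis and vertical below 0.12 rad and horizontal distance between cap and canister below 0.004 m and angle between cap's own z axis and vertical below 0.06 rad and z of cap in the frame of canister between 0.0235 and 0.027 m and linear speed of cap below 0.02 m/s); the robot touches nothing.
It fails at once if a bystander is moved by more than 30 mm or tipped (distance of any of bottle, stapler, carton_large, carton_small, marker, clear_tape, basket from where it was at the start of the episode above 0.03 m or angle between any of bottle, stapler, carton_large, carton_small, clear_tape, basket's own z axis and vertical above 0.5 rad).
It also fails if it takes over 67 s, if anything falls off the work surface, if the arm or the gripper's body presses on something with over 40 N, if the wrist force passes 120 N, or if a joint passes its speed limit or range.

## Robot

A 6-joint arm with a two-finger parallel gripper is mounted at the origin on the work surface; the furniture and walls round the work are solid. World frame = base frame: x ahead of the robot, y to its left, z up, the work surface at z = 0. Lengths are in mm, angles in rad, forces in N, time in s.
With the tool pointing down it reaches from about 275 to 1000 mm from the base axis. Payload 8.4 kg.
Tool frame: the origin (TCP) lies at the very end of the fingers, on their centre line; the grasp point (between the pads) lies 19 mm behind it (r.pinch_z is the distance from the TCP to the grasp point, in mm); z points along the fingers, y is the line along which they close (so a half turn about z gives the same grasp; the last joint's range is limited). The gripper opens to 85 mm and grips with 20 to 120 N. Pads are 22 mm wide; open, the fingers measure 114 mm over their backs; the gripper's body (76 mm by 85 mm) begins 54 mm behind the grasp point. The pads swing forward as they close: fully open they stand 13 mm farther back than shut.
Start: joints at [-1.142, 0.353, 1.633, -0, 1.155, -0.002], TCP at [260.998, -567.898, 231.281] pointing down, gripper open.
Joint ranges: [-2.63, 2.63], [-0.92, 2.1], [0.06, 2.66], [-1.3, 4.44], [0, 2.69], [-3.02, 3.02]. Speed limits (rad/s): [2.22, 2.22, 2.79, 3.14, 3.14, 3.14].

## Interface

Orientations are given as [roll, pitch, yaw] about the fixed x, y, z axes, in that order (R = Rz(yaw) Ry(pitch) Rx(roll)).
In Python, from rig import r gives the robot as it stands.
- The arm moves only by the tool carry_out, never from a script. Its argument "series" is a list of rows, each a list of 7 numbers: the turn, a rotation vector about the tool's x, y, z as a fraction of full scale, then the shift along the tool's x, y, z as a fraction of full scale, then the gripper command: -1 is fully open, 1 is shut, values between are in proportion. A call has 1 to 8 rows; each row is the pose to reach, as a shift and turn from the pose commanded when the call began, along the tool's axes at that moment, turning the shorter way round; what a row does not reach only later rows make up. Full scale, the value 1, is 0.25 m for a shift and pi rad for a turn. A row lasts 1/8 s, in which the tool goes at most 62.5 mm and 10.7 degrees, less where a joint would pass 70% of its speed; a pose out of reach is approached as far as the arm can. A call with a number of a shift or a turn outside -1 to 1 is refused whole. A call with a gripper value outside its range is refused whole. The fingers move at their own pace and stop on an object; "force" is the grip in N (left out, the last holds). Time passes only in rows, so rows that repeat a pose let the fingers close. It gives the time, the measured TCP pose, the force, the opening and the grip force at its end, in the units of the state.
- r.sense(): the state, without advancing time (a new reading comes with each control period).
- r.grab_frame(name): name is "side" or "top"; returns the picture (384x512x3 uint8, red, green, blue); there is no depth.
- r.get_calibration(name): a dict with "K" (3x3 intrinsics, pixels), "distortion" ([k1, k2, p1, p2, k3] as OpenCV has them; the pictures are not rectified), "pose" (4x4, takes a point from camera to world coordinates). Camera axes: x right, y up, looking along -z (the intrinsics and any distortion apply to the point x, -y, -z); pixel columns grow to the right and rows downward; lengths in mm; the calibration is good to about 2 mm. A picture is of the moment at which its call begins. get_calibration takes no time and is no camera call.
- r.sign_off(): hands the job in; it is judged then, once.
Trained networks look in the newest picture that a camera, given by its name, has taken for a name from the list of things; names that differ only in an ending like _2 or _b are one class to them, and where a whole thing is asked for, a point or a joint stands for the part that bears it (a point fixed in the world has none). Each returns a list of dicts, best first, with "score" (0 to 1); they miss things now and then, are a little off and sometimes report something else, mostly with a low value. They report only what shows in the picture. A call takes as long as a camera call.
- r.silhouettes(camera, label): "region" (384x512 bool, what is visible of it) and "position" ([row, column] in pixels, amid what is visible of it).
The state is a dict: "clock": time; "qpos": joint angles; "qvel": joint speeds; "joint_efforts": joint torques, N m; "eef_pos": TCP position; "tcp_rot": TCP orientation; "contact_force": force on the tool from outside, world axes, zero at the start; "wrist_torque": the same for the moment, N m; "opening": opening from 0.0 (shut) to 1.0 (fully open); "grasp_force": force on a finger pad.
Only numpy, scipy, OpenCV 4.12 (cv2) and the standard library are available. Lean on these libraries where they do the work, as an engineer would, in place of code of your own. Each camera call takes 0.05 s, during which the arm holds its last target. There are 200 camera calls.

## Working session

There is one attempt and no reset: what is moved stays moved. The work goes in short steps, Python scripts to look and compute and a tool call to move; the robot and the scene stay as the last step left them, time stands still between calls to the robot, and variables do not carry over. Pictures are saved under pics/ and viewed, at most 10 in all, crops included, and the job is handed in when it is done.

Besides the shell and the picture viewer there is one more tool, called by a JSON object that holds its "api" and its "payload", one argument or row to a line. carry_out: Moves the arm, as the interface text tells. Its arguments: {"type":"object","properties":{"series":{"type":"array"},"force":{"type":"number"}},"required":["series"]}

```bash
ls; mkdir -p pics; cat > h.py <<'E'
import numpy as np, cv2
from rig import r
def cal(n):
    c=r.get_calibration(n); return np.array(c["K"],float),np.array(c["distortion"],float),np.array(c["pose"],float)
def ray(n,row,col):
    K,D,P=cal(n); u=cv2.undistortPoints(np.array([[[col,row]]],float),K,D)[0,0]
    d=P[:3,:3]@np.array([u[0],-u[1],-1.]); return P[:3,3],d
def at_z(n,row,col,z):
    o,d=ray(n,row,col); return o+d*(z-o[2])/d[2]
def proj(n,pts):
    K,D,P=cal(n); q=(np.atleast_2d(pts)-P[:3,3])@P[:3,:3]; q=q*[1,-1,-1]
    return cv2.projectPoints(q,np.zeros(3),np.zeros(3),K,D)[0][:,0]
E
python3 - <<'E'
from h import *
ims=[]
for n in("top","side"):
    im=r.grab_frame(n); cv2.imwrite(f"pics/{n}0.png",im[:,:,::-1]); print(n,cal(n)[2].round(2).tolist(), cal(n)[0].tolist())
    for l in("tub","canister","cap","bottle","stapler","carton_large","carton_small","marker","clear_tape","basket"):
        for s in r.silhouettes(n,l)[:2]:
            m=s["region"]; p=s["position"]; ys,xs=np.nonzero(m)
            print(n,l,round(s["score"],2),np.round(p,0),m.sum(),(ys.min(),ys.max(),xs.min(),xs.max()),at_z(n,*p,50).round(0))
print(r.sense(),r.pinch_z)
E
```

```text
pics
top [[-0.03, 0.99, -0.12, 457.92], [-1.0, -0.03, -0.01, -67.79], [-0.02, 0.12, 0.99, 1165.78], [0.0, 0.0, 0.0, 1.0]] [[360.62223868886593, 0.0, 255.886307409336], [0.0, 360.62223868886593, 190.51726524510346], [0.0, 0.0, 1.0]]
top tub 0.93 [191. 337.] 449 (np.int64(179), np.int64(200), np.int64(322), np.int64(347)) [ 582. -306.   50.]
top tub 0.63 [158. 329.] 465 (np.int64(146), np.int64(170), np.int64(313), np.int64(337)) [ 686. -286.   50.]
top canister 0.63 [190. 260.] 1380 (np.int64(172), np.int64(213), np.int64(239), np.int64(280)) [591. -68.  50.]
top canister 0.15 [261. 277.] 217 (np.int64(248), np.int64(272), np.int64(257), np.int64(294)) [ 373. -112.   50.]
top cap 0.96 [237. 171.] 896 (np.int64(221), np.int64(252), np.int64(152), np.int64(186)) [455. 210.  50.]
top bottle 0.89 [157. 325.] 418 (np.int64(147), np.int64(169), np.int64(314), np.int64(337)) [ 689. -275.   50.]
top bottle 0.23 [260. 277.] 211 (np.int64(249), np.int64(272), np.int64(258), np.int64(293)) [ 377. -114.   50.]
top stapler 0.96 [261. 222.] 436 (np.int64(251), np.int64(271), np.int64(203), np.int64
[... 2321 characters left out ...]
1, 'qpos': array([-1.14245227e+00,  3.52981812e-01,  1.63344814e+00,  3.86325867e-05,
        1.15516852e+00, -2.37509560e-03]), 'qvel': array([-0.00063337,  0.00131216, -0.00125414, -0.00114979,  0.00155533,
       -0.00115237]), 'joint_efforts': array([-1.98530615e-03, -6.05190682e+01, -3.42443955e+01, -6.00615272e-05,
        8.55746803e-04,  3.63068764e-06]), 'eef_pos': array([ 260.9718971 , -567.8914022 ,  231.27170423]), 'tcp_rot': array([-3.14158692e+00, -3.53571457e-05,  4.30703551e-01]), 'contact_force': array([-0.24202639,  0.3034721 ,  0.06524333]), 'wrist_torque': array([ 0.02905999, -0.04987556, -0.05383935]), 'grasp_force': 0.0, 'opening': 1.0025982250821952} 18.700000000000003
```

```bash
python3 - <<'E'
import cv2,numpy as np
a=cv2.imread("pics/top0.png");b=cv2.imread("pics/side0.png")
def crop(im,r0,r1,c0,c1,w,h): return cv2.resize(im[r0:r1,c0:c1],(w,h),interpolation=cv2.INTER_CUBIC)
A=crop(a,120,280,140,440,800,427)
cv2.imwrite("pics/a1.png",A)
# close-ups: canister top/side, cap top/side
t=[crop(a,165,221,230,286,400,300),crop(a,209,265,141,197,400,300),crop(b,188,233,226,286,400,300),crop(b,243,288,258,318,400,300)]
cv2.imwrite("pics/a2.png",np.vstack([np.hstack(t[:2]),np.hstack(t[2:])]))
E
```

```text
(no output)
```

View pics/a1.png

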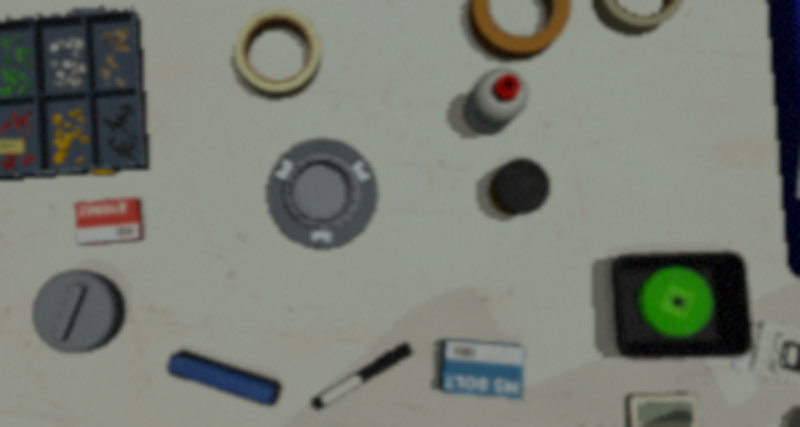

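View pics/a2.png

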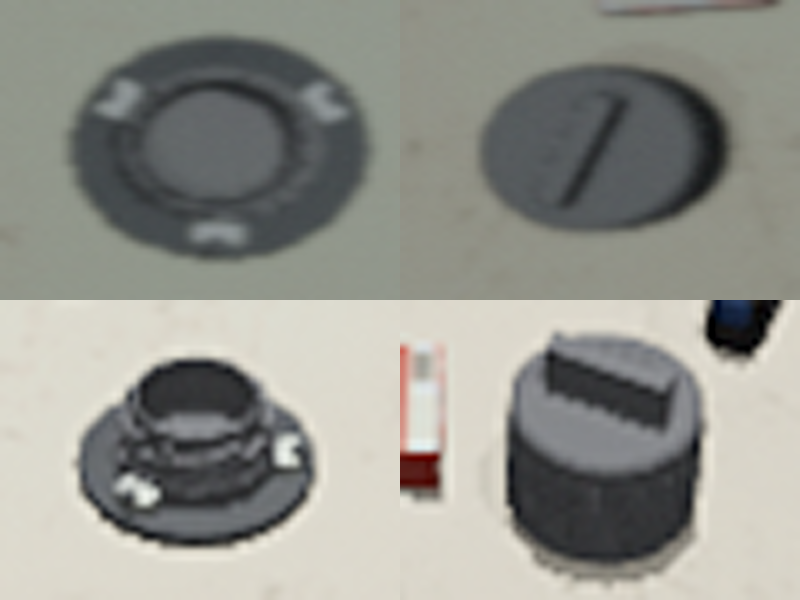

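The top crop shows the tub's black lid at (520,187), the bottle at (500,95), the canister at (322,192) and the cap at (78,310). The bar runs lower-left to upper-right. In both views the canister thread is barely resolved, about 1.5 px. Next I fit the models to the masks.

```bash
cat >> h.py <<'E'
from scipy.optimize import minimize
C=lambda d,z,n=72:np.c_[d/2*np.cos(np.linspace(0,2*np.pi,n,0)),d/2*np.sin(np.linspace(0,2*np.pi,n,0)),np.full(n,z)]
MOD={"canister":[C(136,0),C(136,10),C(93,23),C(86,46),C(73,54)],"tub":[C(59,0),C(65,54),C(66,70)],"cap":[C(96,0),C(96,68)]}
def hullmask(n,pts,S=8):
    p=cv2.convexHull(((proj(n,pts)+.5)*S).astype(np.float32)).astype(int)
    m=np.zeros((384*S,512*S),np.uint8); cv2.fillConvexPoly(m,p,255); return cv2.resize(m,(512,384),interpolation=cv2.INTER_AREA)/255.
def fit(n,mask,pts,x0):
    f=lambda x: np.abs(hullmask(n,pts+[x[0],x[1],0])-mask).sum()/mask.sum()
    s=minimize(f,x0,method="Nelder-Mead",options=dict(initial_simplex=[x0,x0+[8,0],x0+[0,8]],xatol=.1,fatol=1e-4)); return s.x,s.fun
E
python3 - <<'E'
from h import *
g={"tub":[585,-300.],"canister":[590,-60.],"cap":[455,215.]}
for n in("top","side"):
    r.grab_frame(n)
    for l in MOD:
        s=r.silhouettes(n,l)[0]; print(n,l,fit(n,s["region"].astype(float),np.vstack(MOD[l]),np.array(g[l])))
E
```

```text
top canister (array([591.53651559, -67.44913793]), np.float64(0.07260014435221941))
top tub (array([ 584.91002276, -297.71729723]), np.float64(0.04674286776321904))
top cap (array([457.19747591, 217.86147332]), np.float64(0.041648270787343636))
side canister (array([587.49631119, -64.73007774]), np.float64(0.04138611419410531))Traceback (most recent call last):
  File "<stdin>", line 6, in <module>
IndexError: list index out of range
```

```bash
python3 - <<'E'
from h import *
g={"tub":[585,-300.],"cap":[455,215.],"canister":[589,-66.]}
for k in range(3):
    for n in("top","side"):
        r.grab_frame(n)
        for l in g:
            s=r.silhouettes(n,l)
            if s and s[0]["score"]>.5: print(n,l,[np.round(v,3) for v in fit(n,s[0]["region"].astype(float),np.vstack(MOD[l]),np.array(g[l]))])
# averaged frames, polar unwrap
F={}
for n in("top","side"): F[n]=np.mean([r.grab_frame(n).astype(np.float32) for _ in range(6)],0); np.save(f"pics/{n}avg.npy",F[n])
a=np.radians(np.arange(0,360,2))
def samp(n,rad,z,c):
    p=proj(n,np.c_[c[0]+rad*np.cos(a),c[1]+rad*np.sin(a),np.full(a.size,z)]).astype(np.float32)
    return cv2.remap(F[n].mean(2),p[:,0].copy(),p[:,1].copy(),cv2.INTER_CUBIC).ravel()
cen={"top":(591.5,-67.4),"side":(587.5,-64.7)}
rows=[samp("top",R,z,cen["top"]) for R,z in [(36,54),(38,52),(40,46),(41,46),(42,46),(43,46),(44,40),(46,30),(50,21),(55,21),(60,21)]]
rows+=[samp("side",R,z,cen["side"]) for R,z in [(36,54),(38,50),(41,46),(43,46),(43,44),(43,42),(43,40),(43,36),(40,34),(46.5,22)]]
im=np.array(rows); im=(im-im.min(1,keepdims=True))/(np.ptp(im,axis=1)[:,None])
cv2.imwrite("pics/pol.png",cv2.resize((im*255).astype(np.uint8),(720,len(rows)*26),interpolation=cv2.INTER_NEAREST))
for q in rows[2:7]: # 90deg harmonic
    h=np.mean(q*np.exp(-4j*a)); print(abs(h),np.degrees(np.angle(h))/4)
j=rows[9]; h=np.mean(j*np.exp(3j*a)); print("jaw",-np.degrees(np.angle(h))/3,abs(h))
E
```

```text
top tub [array([ 584.302, -296.064]), np.float64(0.046)]
top cap [array([457.66 , 217.991]), np.float64(0.047)]
top canister [array([590.576, -67.973]), np.float64(0.035)]
side tub [array([ 582.891, -299.533]), np.float64(0.193)]
side cap [array([455.31 , 219.433]), np.float64(0.076)]
side canister [array([586.898, -63.569]), np.float64(0.036)]
top tub [array([ 584.922, -297.331]), np.float64(0.044)]
top cap [array([457.575, 217.406]), np.float64(0.054)]
top canister [array([590.373, -66.493]), np.float64(0.034)]
side tub [array([ 583.437, -294.314]), np.float64(0.108)]
side cap [array([456.024, 220.645]), np.float64(0.092)]
side canister [array([589.402, -63.377]), np.float64(0.075)]
top tub [array([ 585.025, -297.916]), np.float64(0.054)]
top cap [array([457.544, 217.413]), np.float64(0.091)]
top canister [array([590.819, -67.007]), np.float64(0.038)]
side cap [array([456.023, 217.004]), np.float64(0.119)]
side canister [array([586.952, -64.043]), np.float64(0.055)]
0.5231176554101483 40.13715466832141
1.1858579892688903 38.322654776249436
1.967517137606342 38.01917287876783
2.5990057747451902 37.53474753841639
2.714081797961304 38.54592850627008
jaw -56.924513284594134 12.03501350731573
```

View pics/pol.png

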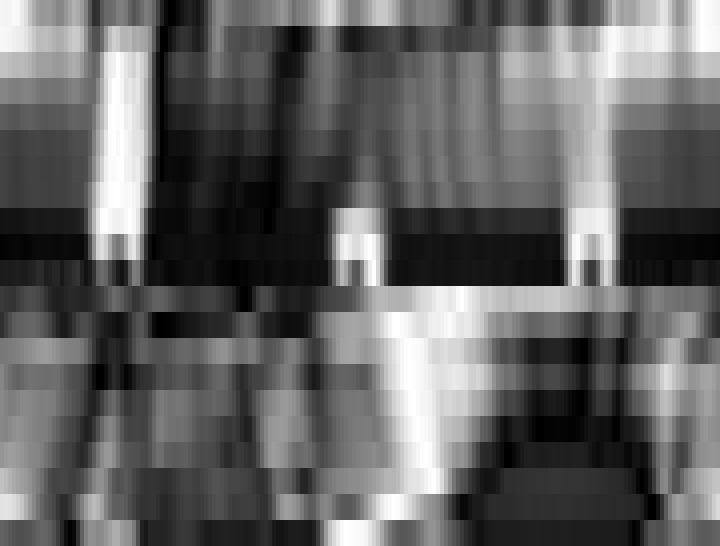

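```bash
python3 - <<'E'
from h import *
out=[]
for n,c,(r0,r1,c0,c1) in (("side",(587.5,-64),(192,222,236,276)),("top",(590.6,-67),(175,205,240,280))):
    F=np.load(f"pics/{n}avg.npy")[r0:r1,c0:c1].mean(2); S=10
    G=cv2.resize(F,None,fx=S,fy=S,interpolation=cv2.INTER_CUBIC)
    lo,hi=np.percentile(G,2),np.percentile(G,90 if n=="side" else 85)
    G=(np.clip((G-lo)/(hi-lo),0,1)*255).astype(np.uint8); G=cv2.cvtColor(G,cv2.COLOR_GRAY2BGR)
    H=G.copy()
    for d in range(0,360,10):
        a=np.radians(d); p=proj(n,np.array([[c[0]+R*np.cos(a),c[1]+R*np.sin(a),z] for R,z in ((43,46),(43,40))]))
        p=((p-[c0,r0]+.5)*S).astype(int)
        if n=="top" or d<=180: cv2.line(H,p[0].tolist(),p[1].tolist(),(0,0,255) if d%90==0 else (0,255,255) if d%30==0 else (255,160,0),1)
    out.append(np.hstack([G,H]))
cv2.imwrite("pics/thr.png",np.vstack(out))
E
```

```text
(no output)
```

View pics/thr.png

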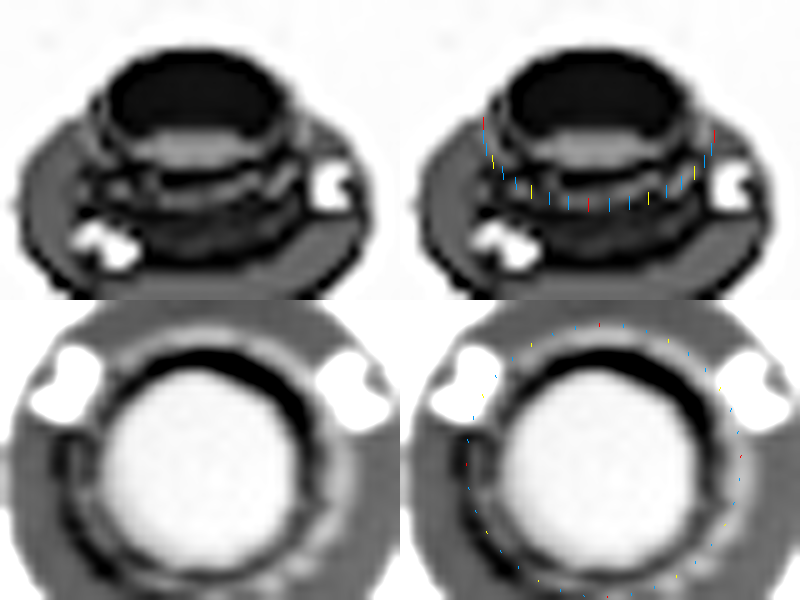

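The thread is resolved only roughly: bright blobs (probably the stops) at about 54 and 145 deg, so gaps at about 40–50 deg mod 90. The touchdown height will confirm this. I start with the tub.

```bash
cat >> h.py <<'E'
def plan(x,y,z,yaw,base=None):
    s=r.sense(); p,o=(s["eef_pos"],s["tcp_rot"]) if base is None else (np.array(base[:3]),base[3:])
    from scipy.spatial.transform import Rotation as Q
    R=Q.from_euler("xyz",o); T=Q.from_euler("xyz",[np.pi,0,yaw])
    d=R.inv().apply(np.array([x,y,z])-p)/250; w=(R.inv()*T).as_rotvec()/np.pi
    print("row",np.round(np.r_[w,d],4).tolist())
def st():
    s=r.sense(); print("t%.2f"%s["clock"],s["eef_pos"].round(1),np.degrees(s["tcp_rot"]).round(2),"F",s["contact_force"].round(1),"M",s["wrist_torque"].round(2),"op %.3f g %.1f"%(s["opening"],s["grasp_force"]),"q6 %.2f"%s["qpos"][5])
E
python3 - <<'E'
from h import *
plan(440,-440,231,0); plan(584,-296.5,120,0,[440,-440,231,np.pi,0,0]); st()
E
```

```text
row [0.0, 0.0, 0.1371, 0.8643, -0.1659, 0.0011]
row [0.0, 0.0, 0.0, 0.576, -0.574, 0.444]
t3.25 [ 261.  -567.9  231.3] [-180.      0.     24.69] F [-0.3  0.  -0.9] M [-0.02  0.    0.  ] op 1.002 g 0.0 q6 -0.00
```

{"api": "carry_out", "payload": {
  "series": [
    [0, 0, 0.1371, 0.864, -0.166, 0, -1],
    [0, 0, 0.1371, 0.864, -0.166, 0, -1],
    [0, 0, 0.1371, 0.864, -0.166, 0, -1],
    [0, 0, 0.1371, 0.864, -0.166, 0, -1],
    [0, 0, 0.1371, 0.864, -0.166, 0, -1]
  ],
  "force": 30
}}

```text
clock: 3.88
eef_pos: [441.9, -438.3, 231.2]
tcp_rot: [-3.141, -0.0, 0.004]
contact_force: [-0.1, 0.4, 0.3]
opening: 1.0
grasp_force: 0.0
```

{"api": "carry_out", "payload": {
  "series": [
    [0, 0, 0, 0.576, -0.574, 0.2, -1],
    [0, 0, 0, 0.576, -0.574, 0.3, -1],
    [0, 0, 0, 0.576, -0.574, 0.444, -1],
    [0, 0, 0, 0.576, -0.574, 0.444, -1],
    [0, 0, 0, 0.576, -0.574, 0.444, -1],
    [0, 0, 0, 0.576, -0.574, 0.444, -1]
  ]
}}

```text
clock: 4.62
eef_pos: [583.4, -297.7, 120.7]
tcp_rot: [3.141, 0.0, -0.0]
contact_force: [0.3, -0.1, 0.9]
opening: 1.0
grasp_force: 0.0
```

```bash
python3 - <<'E'
from h import *
st(); plan(584,-296.5,44,0)
E
```

```text
t4.62 [ 583.4 -297.7  120.7] [ 1.7997e+02  1.0000e-02 -1.0000e-02] F [ 0.3 -0.1  0.9] M [ 0.01 -0.01  0.01] op 1.000 g 0.0 q6 1.10
row [0.0002, 0.0, -0.0001, 0.0024, -0.0049, 0.3068]
```

{"api": "carry_out", "payload": {
  "series": [
    [0, 0, 0, 0, 0, 0.15, -1],
    [0, 0, 0, 0, 0, 0.304, -1],
    [0, 0, 0, 0, 0, 0.304, -1],
    [0, 0, 0, 0, 0, 0.304, 0],
    [0, 0, 0, 0, 0, 0.304, 1],
    [0, 0, 0, 0, 0, 0.304, 1],
    [0, 0, 0, 0, 0, 0.304, 1],
    [0, 0, 0, 0, 0, 0.304, 1]
  ],
  "force": 30
}}

```text
clock: 5.62
eef_pos: [585.2, -297.8, 46.9]
tcp_rot: [3.139, -0.003, 0.0]
contact_force: [-2.5, -1.9, 7.6]
opening: 0.744
grasp_force: 33.8
```

```bash
python3 - <<'E'
from h import *
st(); im=np.hstack([r.grab_frame("top")[140:240,290:390],r.grab_frame("side")[120:220,210:310]])
cv2.imwrite("pics/g1.png",cv2.resize(im[:,:,::-1],(800,400),interpolation=cv2.INTER_CUBIC))
E
```

```text
t5.62 [ 585.2 -297.8   46.9] [ 1.7986e+02 -1.9000e-01  1.0000e-02] F [-2.5 -1.9  7.6] M [-0.42  0.35 -0.05] op 0.744 g 33.8 q6 1.10
```

View pics/g1.png

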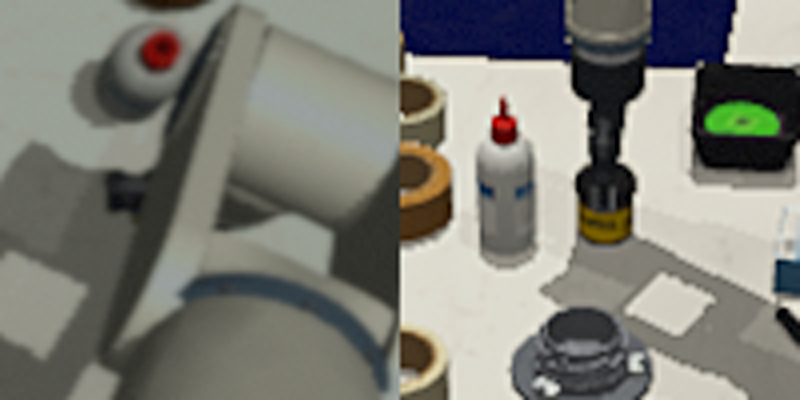

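The side view shows the gripper round the black lid at (605,190), with the bottle clear of it. Now lift and carry to the canister.

{"api": "carry_out", "payload": {
  "series": [
    [0, 0, 0, 0, 0, -0.04, 1],
    [0, 0, 0, 0, 0, -0.2, 1],
    [0, 0, 0, 0, 0, -0.4, 1],
    [0, 0, 0, 0, 0, -0.4, 1],
    [0, 0, 0, 0, 0, -0.4, 1]
  ]
}}

```text
clock: 6.35
eef_pos: [583.7, -296.2, 144.6]
tcp_rot: [3.142, -0.0, 0.0]
contact_force: [-0.2, 0.2, -1.5]
opening: 0.743
grasp_force: 33.8
```

```bash
python3 - <<'E'
from h import *
st(); plan(589.5,-65.5,146,0)
E
```

```text
t6.35 [ 583.7 -296.2  144.6] [ 1.8e+02 -2.0e-02  1.0e-02] F [-0.2  0.2 -1.5] M [-0.01  0.01  0.01] op 0.743 g 33.8 q6 1.10
row [0.0, -0.0001, 0.0001, 0.0234, -0.9229, -0.0056]
```

{"api": "carry_out", "payload": {
  "series": [
    [0, 0, 0, 0.01, -0.2, 0, 1],
    [0, 0, 0, 0.02, -0.45, 0, 1],
    [0, 0, 0, 0.02, -0.7, 0, 1],
    [0, 0, 0, 0.022, -0.87, 0, 1],
    [0, 0, 0, 0.022, -0.923, 0, 1],
    [0, 0, 0, 0.022, -0.923, 0, 1],
    [0, 0, 0, 0.022, -0.923, 0, 1]
  ]
}}

```text
clock: 7.22
eef_pos: [589.2, -66.9, 143.8]
tcp_rot: [3.141, 0.001, -0.001]
contact_force: [0.3, -0.3, -0.1]
opening: 0.741
grasp_force: 33.9
```

```bash
python3 - <<'E'
from h import *
st(); plan(589,-65.5,63,0)
for n in("top","side"):
    im=r.grab_frame(n)
    for l in("tub","canister"):
        for s in r.silhouettes(n,l)[:1]: print(n,l,s["score"],s["position"],s["region"].sum(), fit(n,s["region"].astype(float),np.vstack(MOD[l])+([0,0,98] if l=="tub" else [0,0,0]),np.array([589.,-65])))
E
```

```text
t7.22 [589.2 -66.9 143.8] [ 1.7998e+02  4.0000e-02 -4.0000e-02] F [ 0.3 -0.3 -0.1] M [ 0.02 -0.02 -0.03] op 0.741 g 33.9 q6 1.46
row [0.0001, 0.0002, -0.0002, -0.0007, -0.0058, 0.3233]
top canister 0.8 [199.1, 260.3] 608 (array([585.625, -63.25 ]), np.float64(1.3009739422084623))
side tub 0.53 [186.5, 257.4] 243 (array([586.67457962, -60.29327583]), np.float64(0.7281691277333979))
side canister 0.88 [213.8, 254.4] 734 (array([589.35618401, -64.77150059]), np.float64(0.10759737137361755))
```

{"api": "carry_out", "payload": {
  "series": [
    [0, 0, 0, 0, -0.002, 0.08, 1],
    [0, 0, 0, 0, -0.002, 0.14, 1],
    [0, 0, 0, 0, -0.002, 0.18, 1],
    [0, 0, 0, 0, -0.002, 0.21, 1],
    [0, 0, 0, 0, -0.002, 0.22, 1]
  ]
}}

```text
clock: 8.15
eef_pos: [589.4, -65.5, 89.0]
tcp_rot: [3.141, 0.0, 0.0]
contact_force: [-0.3, -1.6, -0.5]
opening: 0.743
grasp_force: 34.2
```

{"api": "carry_out", "payload": {
  "series": [
    [0, 0, 0, 0, 0, 0.03, 1],
    [0, 0, 0, 0, 0, 0.06, 1],
    [0, 0, 0, 0, 0, 0.085, 1],
    [0, 0, 0, 0, 0, 0.098, 1],
    [0, 0, 0, 0, 0, 0.098, 1]
  ]
}}

```text
clock: 8.78
eef_pos: [589.1, -65.4, 64.3]
tcp_rot: [3.141, 0.001, 0.0]
contact_force: [0.2, -4.8, -4.4]
opening: 0.74
grasp_force: 33.9
```

{"api": "carry_out", "payload": {
  "series": [
    [0, 0, 0, 0, 0.012, 0, 1],
    [0, 0, 0, 0, 0.012, 0, 1],
    [0, 0, 0, 0, 0.012, 0, 1]
  ]
}}

```text
clock: 9.15
eef_pos: [589.4, -68.0, 64.9]
tcp_rot: [-3.141, -0.0, -0.0]
contact_force: [-0.4, -0.6, -1.2]
opening: 0.744
grasp_force: 34.2
```

```bash
python3 - <<'E'
from h import *
st(); im=r.grab_frame("side")[150:230,200:306]
cv2.imwrite("pics/g2.png",cv2.resize(im[:,:,::-1],(795,600),interpolation=cv2.INTER_CUBIC)); st()
E
```

```text
t9.15 [589.4 -68.   64.9] [-179.98   -0.     -0.  ] F [-0.4 -0.6 -1.2] M [-0.01 -0.02 -0.  ] op 0.744 g 34.2 q6 1.45
t9.20 [589.4 -68.   64.9] [-1.7999e+02 -1.0000e-02  0.0000e+00] F [-0.3  0.7 -1.7] M [-0.   -0.04  0.03] op 0.740 g 34.2 q6 1.45
```

View pics/g2.png

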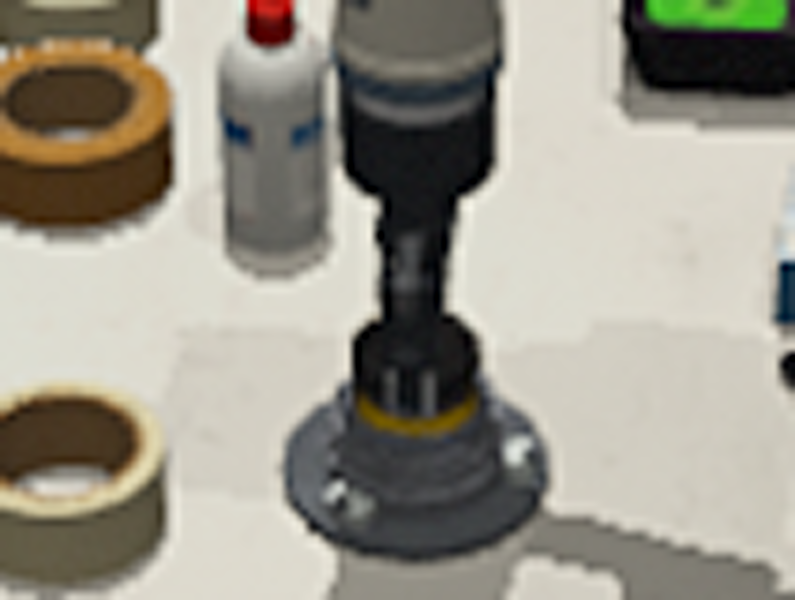

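The side view shows the tub hanging upright in the bore at (415,400). I use the held tub to feel the bore walls and locate the canister's axis.

{"api": "carry_out", "payload": {
  "series": [
    [0, 0, 0, 0, 0.012, 0, 1],
    [0, 0, 0, 0, 0.016, 0, 1],
    [0, 0, 0, 0, 0.016, 0, 1],
    [0, 0, 0, 0, 0.016, 0, 1]
  ]
}}

```text
clock: 9.7
eef_pos: [589.4, -72.2, 64.8]
tcp_rot: [-3.142, -0.0, 0.0]
contact_force: [0.0, -0.0, -1.2]
opening: 0.744
grasp_force: 34.2
```

{"api": "carry_out", "payload": {
  "series": [
    [0, 0, 0, 0, 0.008, 0, 1],
    [0, 0, 0, 0, 0.008, 0, 1],
    [0, 0, 0, 0, 0.008, 0, 1],
    [0, 0, 0, 0, 0.008, 0, 1]
  ]
}}

```text
clock: 10.2
eef_pos: [589.4, -74.2, 64.8]
tcp_rot: [-3.142, 0.0, 0.0]
contact_force: [-0.9, -0.2, -0.9]
opening: 0.741
grasp_force: 34.2
```

{"api": "carry_out", "payload": {
  "series": [
    [0, 0, 0, 0, 0.008, 0, 1],
    [0, 0, 0, 0, 0.008, 0, 1],
    [0, 0, 0, 0, 0.008, 0, 1],
    [0, 0, 0, 0, 0.008, 0, 1]
  ]
}}

```text
clock: 10.7
eef_pos: [589.4, -74.7, 64.8]
tcp_rot: [-3.139, 0.0, -0.001]
contact_force: [-0.9, 7.8, 1.0]
opening: 0.745
grasp_force: 34.5
```

{"api": "carry_out", "payload": {
  "series": [
    [0, 0, 0, 0, -0.025, 0, 1],
    [0, 0, 0, 0, -0.025, 0, 1],
    [0, 0, 0, 0, -0.025, 0.008, 1],
    [0, 0, 0, 0, -0.025, 0.009, 1],
    [0, 0, 0, 0, -0.025, 0.009, -1],
    [0, 0, 0, 0, -0.025, 0.009, -1],
    [0, 0, 0, 0, -0.025, 0.009, -1],
    [0, 0, 0, 0, -0.025, 0.009, -1]
  ]
}}

```text
clock: 11.7
eef_pos: [589.4, -70.0, 62.4]
tcp_rot: [3.142, 0.0, 0.0]
contact_force: [-0.8, 0.4, 0.2]
opening: 1.003
grasp_force: 0.0
```

```bash
python3 - <<'E'
from h import *
st(); plan(589.4,-70,66,np.pi/2)
E
```

```text
t11.70 [589.4 -70.   62.4] [180.   0.   0.] F [-0.8  0.4  0.2] M [-0.04 -0.03  0.01] op 1.003 g 0.0 q6 1.45
row [-0.0, 0.0, -0.5, 0.0001, -0.0001, -0.0142]
```

{"api": "carry_out", "payload": {
  "series": [
    [0, 0, -0.055, 0, 0, -0.004, -1],
    [0, 0, -0.11, 0, 0, -0.004, -1],
    [0, 0, -0.165, 0, 0, -0.004, -1],
    [0, 0, -0.22, 0, 0, -0.004, -1],
    [0, 0, -0.275, 0, 0, -0.004, -1],
    [0, 0, -0.33, 0, 0, -0.004, -1],
    [0, 0, -0.385, 0, 0, -0.004, -1],
    [0, 0, -0.44, 0, 0, -0.004, -1]
  ]
}}

```text
clock: 12.7
eef_pos: [589.4, -70.0, 63.5]
tcp_rot: [-3.142, -0.0, 1.388]
contact_force: [0.7, 0.7, -0.3]
opening: 1.001
grasp_force: 0.0
```

{"api": "carry_out", "payload": {
  "series": [
    [0, 0, -0.055, 0, 0, 0, -1],
    [0, 0, -0.06, 0, 0, 0, -1],
    [0, 0, -0.06, 0, 0, 0, 0.3],
    [0, 0, -0.06, 0, 0, 0, 1],
    [0, 0, -0.06, 0, 0, 0, 1],
    [0, 0, -0.06, 0, 0, 0, 1],
    [0, 0, -0.06, 0, 0, 0, 1]
  ],
  "force": 20
}}

```text
clock: 13.58
eef_pos: [589.5, -69.9, 63.7]
tcp_rot: [3.141, -0.0, 1.571]
contact_force: [0.2, 0.9, 3.4]
opening: 0.743
grasp_force: 21.8
```

{"api": "carry_out", "payload": {
  "series": [
    [0, 0, 0, 0, 0, -0.008, 1],
    [0, 0, 0, 0, 0, -0.012, 1],
    [0, 0, 0, 0, 0, -0.012, 1],
    [0, 0, 0, 0, 0, -0.012, 1]
  ]
}}

```text
clock: 14.08
eef_pos: [589.3, -70.0, 66.4]
tcp_rot: [-3.141, -0.0, 1.571]
contact_force: [-0.0, -0.9, -0.7]
opening: 0.744
grasp_force: 22.4
```

```bash
python3 - <<'E'
from h import *
st()
E
```

```text
t14.07 [589.3 -70.   66.4] [-179.99   -0.     90.  ] F [-0.  -0.9 -0.7] M [ 0.03 -0.04  0.  ] op 0.744 g 22.4 q6 -0.12
```

{"api": "carry_out", "payload": {
  "series": [
    [0, 0, 0, 0, 0.012, 0, 1],
    [0, 0, 0, 0, 0.02, 0, 1],
    [0, 0, 0, 0, 0.02, 0, 1],
    [0, 0, 0, 0, 0.02, 0, 1]
  ]
}}

```text
clock: 14.58
eef_pos: [594.3, -70.0, 66.5]
tcp_rot: [-3.141, -0.0, 1.571]
contact_force: [0.2, -0.0, -0.9]
opening: 0.747
grasp_force: 22.4
```

{"api": "carry_out", "payload": {
  "series": [
    [0, 0, 0, 0, -0.02, 0, 1],
    [0, 0, 0, 0, -0.04, 0, 1],
    [0, 0, 0, 0, -0.04, 0, 1],
    [0, 0, 0, 0, -0.04, 0, 1]
  ]
}}

```text
clock: 15.08
eef_pos: [585.9, -70.0, 67.0]
tcp_rot: [3.138, 0.0, 1.571]
contact_force: [5.2, 0.4, -3.7]
opening: 0.743
grasp_force: 24.9
```

{"api": "carry_out", "payload": {
  "series": [
    [0, 0, 0, 0, 0.02, 0, 1],
    [0, 0, 0, 0, 0.044, 0, 1],
    [0, 0, 0, 0, 0.046, 0, 1],
    [0, 0, 0, 0, 0.046, 0, 1]
  ]
}}

```text
clock: 15.58
eef_pos: [595.2, -69.9, 66.2]
tcp_rot: [-3.14, -0.0, 1.571]
contact_force: [-2.4, 0.4, 0.0]
opening: 0.741
grasp_force: 25.5
```

```bash
python3 - <<'E'
from h import *
st()
E
```

```text
t15.57 [595.2 -69.9  66.2] [-1.7992e+02 -1.0000e-02  9.0010e+01] F [-2.4  0.4  0. ] M [ 0.06  0.61 -0.  ] op 0.741 g 25.5 q6 -0.12
```

{"api": "carry_out", "payload": {
  "series": [
    [0, 0, 0, 0, -0.021, 0, 1],
    [0, 0, 0, 0, -0.021, 0, 1],
    [0, 0, 0, 0, -0.021, 0.008, 1],
    [0, 0, 0, 0, -0.021, 0.013, 1],
    [0, 0, 0, 0, -0.021, 0.013, -1],
    [0, 0, 0, 0, -0.021, 0.013, -1],
    [0, 0, 0, 0, -0.021, 0.013, -1],
    [0, 0, 0, 0, -0.021, 0.013, -1]
  ]
}}

```text
clock: 16.58
eef_pos: [590.7, -70.0, 63.3]
tcp_rot: [3.142, -0.0, 1.571]
contact_force: [-0.1, 0.9, 0.9]
opening: 0.998
grasp_force: 0.0
```

{"api": "carry_out", "payload": {
  "series": [
    [0, 0, 0, 0, 0, -0.1, -1],
    [0, 0, 0, 0, 0, -0.3, -1],
    [0, 0, 0, 0, 0, -0.5, -1],
    [0, 0, 0, 0, 0, -0.5, -1],
    [0, 0, 0, 0, 0, -0.5, -1]
  ]
}}

```text
clock: 17.2
eef_pos: [590.3, -70.0, 188.0]
tcp_rot: [-3.141, 0.0, 1.571]
contact_force: [0.1, -0.2, -0.0]
opening: 0.997
grasp_force: 0.0
```

```bash
python3 - <<'E'
from h import *
st(); plan(456.8,218,188,np.radians(160)); plan(456.8,218,188,np.radians(-20))
# bar yaw from averaged frames: darkest (top) / bar edges; refine using top face brightness of bar in side view
for n,c in(("top",(457.5,217.5)),("side",(456,219))):
    F=np.load(f"pics/{n}avg.npy").mean(2)
    for z in (81,):
      best=[]
      for yaw in range(-40,5,2):
        a=np.radians(yaw); t=np.linspace(-30,30,61); v=[]
        for off in np.arange(-14,15,2.):
            P=np.c_[c[0]+t*np.cos(a)-off*np.sin(a),c[1]+t*np.sin(a)+off*np.cos(a),np.full(61,81.)]
            p=proj(n,P).astype(np.float32); v.append(cv2.remap(F,p[:,0].copy(),p[:,1].copy(),cv2.INTER_CUBIC).mean())
        best.append((np.ptp(v),yaw,np.arange(-14,15,2)[np.argmin(v)]))
      print(n,sorted(best)[-4:])
E
```

```text
t17.20 [590.3 -70.  188. ] [-179.99    0.     90.  ] F [ 0.1 -0.2 -0. ] M [-0.02 -0.02  0.04] op 0.997 g 0.0 q6 -0.12
row [-0.0001, -0.0, -0.3889, 1.1519, -0.5339, 0.0]
row [-0.0, 0.0001, 0.6111, 1.1519, -0.5339, 0.0]
top [(np.float32(41.781464), -26, np.int64(-6)), (np.float32(43.90569), -20, np.int64(-6)), (np.float32(44.593136), -24, np.int64(-6)), (np.float32(45.408928), -22, np.int64(-6))]
side [(np.float32(94.14314), -18, np.int64(2)), (np.float32(95.31629), -24, np.int64(2)), (np.float32(95.95012), -20, np.int64(2)), (np.float32(96.395905), -22, np.int64(2))]
```

{"api": "carry_out", "payload": {
  "series": [
    [0, 0, -0.05, 0.2, -0.1, 0, -1],
    [0, 0, -0.1, 0.4, -0.2, 0, -1],
    [0, 0, -0.15, 0.6, -0.3, 0, -1],
    [0, 0, -0.2, 0.8, -0.4, 0, -1],
    [0, 0, -0.25, 0.96, -0.46, 0, -1],
    [0, 0, -0.3, 0.96, -0.53, 0, -1],
    [0, 0, -0.35, 0.96, -0.53, 0, -1],
    [0, 0, -0.378, 0.96, -0.53, 0, -1]
  ]
}}

```text
clock: 18.2
eef_pos: [456.8, 169.9, 186.7]
tcp_rot: [-3.14, -0.002, 2.763]
contact_force: [-0.0, -0.3, 0.7]
opening: 0.999
grasp_force: 0.0
```

```bash
python3 - <<'E'
from h import *
st(); plan(456.8,218,120,np.radians(158))
for k in range(2):
  for n in("top","side"):
    r.grab_frame(n)
    for l in("canister","tub"):
        for s in r.silhouettes(n,l)[:1]: print(n,l,s["score"],s["region"].sum(), fit(n,s["region"].astype(float),np.vstack(MOD[l])if l=="canister" else np.vstack([C(66,54),C(66,86)]),np.array([590.,-68])))
E
```

```text
t18.20 [456.8 169.9 186.7] [-1.7988e+02 -1.3000e-01  1.5831e+02] F [-0.  -0.3  0.7] M [ 0.01 -0.02  0.04] op 0.999 g 0.0 q6 -0.84
row [-0.0006, -0.0007, 0.0017, 0.0707, 0.1793, 0.2665]
top canister 0.84 1012 (array([590.0022316 , -67.51296806]), np.float64(0.39272649771370993))
top tub 0.78 390 (array([592.03051437, -66.63314758]), np.float64(0.046013071895424834))
side canister 0.8 587 (array([590.31486949, -63.17940639]), np.float64(0.3923238801483114))
side tub 0.72 289 (array([586.65088168, -62.33925384]), np.float64(0.07034398534500307))
top canister 0.68 982 (array([589.90924668, -67.50339496]), np.float64(0.42926800047921404))
top tub 0.67 337 (array([588.37602997, -65.72990799]), np.float64(0.16828998661779251))
side canister 0.65 567 (array([587.58780003, -64.20578527]), np.float64(0.43328837707922674))
side tub 0.73 255 (array([589.89860964, -61.79989982]), np.float64(0.11823144944252212))
```

Next I pinch the bar by its ends first, at yaw 68. That centres the cap along the bar before the real grip across it.

```bash
python3 - <<'E'
from h import *
plan(457.5,216.5,120,np.radians(68))
E
```

```text
row [0.0, 0.0, 0.5001, 0.0721, 0.1715, 0.2733]
```

{"api": "carry_out", "payload": {
  "series": [
    [0, 0, 0.059, 0.03, 0.1, 0, -1],
    [0, 0, 0.118, 0.07, 0.17, 0, -1],
    [0, 0, 0.177, 0.07, 0.17, 0, -1],
    [0, 0, 0.236, 0.07, 0.17, 0, -1],
    [0, 0, 0.295, 0.07, 0.17, 0.06, -1],
    [0, 0, 0.354, 0.07, 0.17, 0.12, -1],
    [0, 0, 0.413, 0.07, 0.17, 0.2, -1],
    [0, 0, 0.472, 0.07, 0.17, 0.273, -1]
  ]
}}

```text
clock: 19.8
eef_pos: [457.8, 216.0, 119.5]
tcp_rot: [3.141, -0.0, 1.269]
contact_force: [-0.6, -0.6, 0.4]
opening: 1.001
grasp_force: 0.0
```

{"api": "carry_out", "payload": {
  "series": [
    [0, 0, 0.028, 0, 0, 0.02, -1],
    [0, 0, 0.028, 0, 0, 0.02, -1],
    [0, 0, 0.028, 0, 0, 0.02, -1]
  ]
}}

```text
clock: 20.18
eef_pos: [458.0, 216.1, 115.4]
tcp_rot: [3.141, -0.0, 1.19]
contact_force: [0.4, 0.5, 0.4]
opening: 0.999
grasp_force: 0.0
```

```bash
python3 - <<'E'
from h import *
st(); plan(457.5,216.5,77,np.radians(68))
im=np.hstack([r.grab_frame("top")[180:280,120:220],r.grab_frame("side")[210:310,240:340]])
cv2.imwrite("pics/g3.png",cv2.resize(im[:,:,::-1],(800,400),interpolation=cv2.INTER_CUBIC))
E
```

```text
t20.18 [458.  216.1 115.4] [ 1.7998e+02 -2.0000e-02  6.8160e+01] F [0.4 0.5 0.4] M [ 0.04  0.02 -0.02] op 0.999 g 0.0 q6 0.82
row [0.0001, -0.0001, 0.0009, 0.0007, -0.0027, 0.1535]
```

View pics/g3.png

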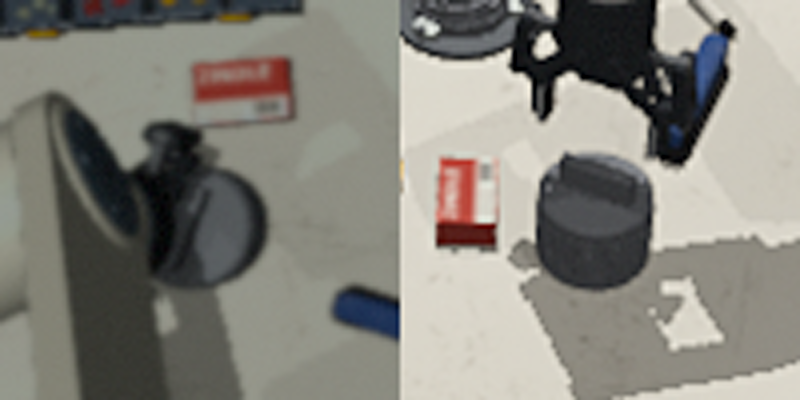

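The pictures show the gripper straddling the bar, with the tips at (545,115) and (675,160) above it and the bar at (598,175). I go down and pinch its ends.

{"api": "carry_out", "payload": {
  "series": [
    [0, 0, 0, 0, 0, 0.08, -1],
    [0, 0, 0, 0, 0, 0.15, -1],
    [0, 0, 0, 0, 0, 0.174, -1],
    [0, 0, 0, 0, 0, 0.174, -0.2],
    [0, 0, 0, 0, 0, 0.174, 1],
    [0, 0, 0, 0, 0, 0.174, 1],
    [0, 0, 0, 0, 0, 0.174, 1]
  ],
  "force": 20
}}

```text
clock: 21.15
eef_pos: [458.1, 216.2, 72.1]
tcp_rot: [3.141, -0.001, 1.188]
contact_force: [-1.1, 0.9, 3.3]
opening: 0.743
grasp_force: 23.7
```

```bash
python3 - <<'E'
from h import *
st()
E
```

```text
t21.15 [458.1 216.2  72.1] [ 1.7996e+02 -4.0000e-02  6.8050e+01] F [-1.1  0.9  3.3] M [ 0.    0.11 -0.03] op 0.743 g 23.7 q6 0.82
```

{"api": "carry_out", "payload": {
  "series": [
    [0, 0, 0, 0, 0, 0, -1],
    [0, 0, 0, 0, 0, 0, -1],
    [0, 0, 0, 0, 0, 0, -1],
    [0, 0, -0.055, 0, 0, 0, -1],
    [0, 0, -0.11, 0, 0, 0, -1],
    [0, 0, -0.165, 0, 0, 0, -1],
    [0, 0, -0.22, 0, 0, 0, -1],
    [0, 0, -0.275, 0, 0, 0, -1]
  ]
}}

```text
clock: 22.15
eef_pos: [457.8, 215.9, 71.5]
tcp_rot: [-3.142, 0.0, 2.057]
contact_force: [-0.1, 0.2, 0.6]
opening: 1.001
grasp_force: 0.0
```

{"api": "carry_out", "payload": {
  "series": [
    [0, 0, -0.055, 0, 0, 0, -1],
    [0, 0, -0.11, 0, 0, 0, -1],
    [0, 0, -0.165, 0, 0, 0, -1],
    [0, 0, -0.22, 0, 0, 0, 0],
    [0, 0, -0.225, 0, 0, 0, 0.5],
    [0, 0, -0.225, 0, 0, 0, 1],
    [0, 0, -0.225, 0, 0, 0, 1],
    [0, 0, -0.225, 0, 0, 0, 1]
  ],
  "force": 25
}}

```text
clock: 23.15
eef_pos: [457.6, 215.9, 71.4]
tcp_rot: [-3.141, -0.0, 2.757]
contact_force: [0.8, -0.2, -1.9]
opening: 0.157
grasp_force: 30.1
```

{"api": "carry_out", "payload": {
  "series": [
    [0, 0, 0, 0, 0, 0, 1],
    [0, 0, 0, 0, 0, 0, 1],
    [0, 0, 0, 0, 0, 0, 1]
  ],
  "force": 40
}}

```text
clock: 23.52
eef_pos: [457.7, 215.9, 71.5]
tcp_rot: [-3.141, -0.0, 2.758]
contact_force: [-0.7, 0.9, -1.9]
opening: 0.154
grasp_force: 42.9
```

```bash
python3 - <<'E'
from h import *
st()
E
```

```text
t23.52 [457.7 215.9  71.5] [-179.99   -0.    158.04] F [-0.7  0.9 -1.9] M [ 0.04 -0.03  0.01] op 0.154 g 42.9 q6 -0.75
```

Gripped: the opening is 13 mm, and the cap weight shows as about 1.9 N. Lift and carry over the canister.

{"api": "carry_out", "payload": {
  "series": [
    [0, 0, 0, 0, 0, -0.05, 1],
    [0, 0, 0, 0, 0, -0.2, 1],
    [0, 0, 0, 0, 0, -0.35, 1],
    [0, 0, 0, 0, 0, -0.48, 1],
    [0, 0, 0, 0, 0, -0.48, 1],
    [0, 0, 0, 0, 0, -0.48, 1]
  ]
}}

```text
clock: 24.28
eef_pos: [457.3, 215.7, 191.2]
tcp_rot: [-3.141, -0.0, 2.758]
contact_force: [0.6, -0.1, -2.6]
opening: 0.154
grasp_force: 43.0
```

```bash
python3 - <<'E'
from h import *
st(); plan(523,72,191,np.radians(125)); plan(590.5,-70,191,np.radians(95),[523,72,191,np.pi,0,np.radians(125)])
E
```

```text
t24.27 [457.3 215.7 191.2] [-1.7998e+02 -2.0000e-02  1.5804e+02] F [ 0.6 -0.1 -2.6] M [-0.01 -0.06 -0.01] op 0.154 g 43.0 q6 -0.75
row [-0.0001, -0.0001, 0.1836, -0.4588, -0.4349, 0.0008]
row [0.0, -0.0, 0.1667, -0.6201, -0.1046, -0.0]
```

{"api": "carry_out", "payload": {
  "series": [
    [0, 0, 0.04, -0.1, -0.1, 0, 1],
    [0, 0, 0.08, -0.25, -0.23, 0, 1],
    [0, 0, 0.13, -0.4, -0.38, 0, 1],
    [0, 0, 0.184, -0.459, -0.435, 0, 1],
    [0, 0, 0.184, -0.459, -0.435, 0, 1]
  ]
}}

```text
clock: 24.9
eef_pos: [523.1, 70.9, 190.0]
tcp_rot: [-3.139, -0.001, 2.178]
contact_force: [0.2, 0.3, -2.3]
opening: 0.156
grasp_force: 42.9
```

{"api": "carry_out", "payload": {
  "series": [
    [0, 0, 0.04, -0.15, -0.025, 0, 1],
    [0, 0, 0.08, -0.33, -0.05, 0, 1],
    [0, 0, 0.13, -0.5, -0.085, 0, 1],
    [0, 0, 0.167, -0.6, -0.1, 0, 1],
    [0, 0, 0.167, -0.62, -0.105, 0, 1],
    [0, 0, 0.167, -0.62, -0.105, 0, 1],
    [0, 0, 0.167, -0.62, -0.105, 0, 1]
  ]
}}

```text
clock: 25.78
eef_pos: [590.1, -68.6, 191.2]
tcp_rot: [-3.141, -0.001, 1.659]
contact_force: [-1.2, 0.6, -2.6]
opening: 0.154
grasp_force: 43.0
```

```bash
python3 - <<'E'
from h import *
st(); plan(590.5,-70,135,np.radians(95))
E
```

```text
t25.77 [590.1 -68.6 191.2] [-1.7995e+02 -3.0000e-02  9.5030e+01] F [-1.2  0.6 -2.6] M [ 0.06 -0.03 -0.01] op 0.154 g 43.0 q6 -0.21
row [-0.0003, -0.0002, 0.0002, -0.0057, 0.0012, 0.2249]
```

{"api": "carry_out", "payload": {
  "series": [
    [0, 0, 0, 0, 0, 0.1, 1],
    [0, 0, 0, 0, 0, 0.18, 1],
    [0, 0, 0, 0, 0, 0.22, 1],
    [0, 0, 0, 0, 0, 0.22, 1]
  ]
}}

```text
clock: 26.28
eef_pos: [590.3, -69.3, 136.2]
tcp_rot: [-3.14, -0.0, 1.657]
contact_force: [0.7, -0.3, -1.8]
opening: 0.157
grasp_force: 42.9
```

```bash
python3 - <<'E'
from h import *
st(); plan(590.5,-70,122,np.radians(95))
E
```

```text
t26.27 [590.3 -69.3 136.2] [-1.7994e+02 -2.0000e-02  9.4930e+01] F [ 0.7 -0.3 -1.8] M [-0.01  0.02  0.04] op 0.157 g 42.9 q6 -0.21
row [-0.0004, -0.0001, -0.0004, -0.0028, 0.0005, 0.0566]
```

{"api": "carry_out", "payload": {
  "series": [
    [0, 0, 0, -0.003, 0, 0.03, 1],
    [0, 0, 0, -0.003, 0, 0.056, 1],
    [0, 0, 0, -0.003, 0, 0.056, 1]
  ]
}}

```text
clock: 26.65
eef_pos: [590.5, -70.6, 122.1]
tcp_rot: [-3.141, -0.0, 1.656]
contact_force: [-0.2, 0.6, -2.2]
opening: 0.154
grasp_force: 42.9
```

{"api": "carry_out", "payload": {
  "series": [
    [0, 0, 0, 0, 0, 0.008, 1],
    [0, 0, 0, 0, 0, 0.012, 1],
    [0, 0, 0, 0, 0, 0.012, 1]
  ]
}}

```text
clock: 27.02
eef_pos: [590.8, -70.7, 119.6]
tcp_rot: [-3.142, 0.0, 1.656]
contact_force: [0.7, -0.2, -1.1]
opening: 0.155
grasp_force: 42.9
```

{"api": "carry_out", "payload": {
  "series": [
    [0, 0, 0, 0, 0, 0.008, 1],
    [0, 0, 0, 0, 0, 0.012, 1],
    [0, 0, 0, 0, 0, 0.012, 1]
  ]
}}

```text
clock: 27.4
eef_pos: [590.7, -70.6, 116.4]
tcp_rot: [-3.141, -0.0, 1.656]
contact_force: [-0.1, -0.1, -2.4]
opening: 0.152
grasp_force: 42.9
```

{"api": "carry_out", "payload": {
  "series": [
    [0, 0, 0, 0, 0, 0.008, 1],
    [0, 0, 0, 0, 0, 0.014, 1],
    [0, 0, 0, 0, 0, 0.014, 1]
  ]
}}

```text
clock: 27.78
eef_pos: [590.7, -70.6, 112.8]
tcp_rot: [-3.141, -0.0, 1.656]
contact_force: [-0.3, 0.1, -2.4]
opening: 0.15
grasp_force: 42.9
```

{"api": "carry_out", "payload": {
  "series": [
    [0, 0, 0, 0, 0, 0.006, 1],
    [0, 0, 0, 0, 0, 0.006, 1],
    [0, 0, 0, 0, 0, 0.006, 1]
  ]
}}

```text
clock: 28.15
eef_pos: [590.8, -70.7, 111.5]
tcp_rot: [-3.142, 0.0, 1.656]
contact_force: [-0.0, 0.2, -1.8]
opening: 0.153
grasp_force: 42.9
```

{"api": "carry_out", "payload": {
  "series": [
    [0, 0, 0, 0, 0, 0.006, 1],
    [0, 0, 0, 0, 0, 0.006, 1],
    [0, 0, 0, 0, 0, 0.006, 1]
  ]
}}

```text
clock: 28.52
eef_pos: [590.8, -70.7, 110.0]
tcp_rot: [-3.142, 0.0, 1.656]
contact_force: [0.8, -0.2, -1.6]
opening: 0.16
grasp_force: 42.9
```

{"api": "carry_out", "payload": {
  "series": [
    [0, 0, 0, 0, 0, 0.004, 1],
    [0, 0, 0, 0, 0, 0.004, 1],
    [0, 0, 0, 0, 0, 0.004, 1]
  ]
}}

```text
clock: 28.9
eef_pos: [590.8, -70.7, 109.0]
tcp_rot: [-3.142, -0.0, 1.656]
contact_force: [-0.2, 0.1, -1.7]
opening: 0.151
grasp_force: 43.1
```

{"api": "carry_out", "payload": {
  "series": [
    [0, 0, 0, 0, 0, 0.004, 1],
    [0, 0, 0, 0, 0, 0.004, 1],
    [0, 0, 0, 0, 0, 0.004, 1]
  ]
}}

```text
clock: 29.28
eef_pos: [591.2, -70.6, 108.7]
tcp_rot: [3.141, 0.0, 1.656]
contact_force: [-1.4, 0.6, 5.2]
opening: 0.151
grasp_force: 43.9
```

{"api": "carry_out", "payload": {
  "series": [
    [0, 0, 0, 0, 0, 0.004, 1],
    [0, 0, 0, 0, 0, 0.004, 1],
    [0, 0, 0, 0, 0, 0.004, 1]
  ]
}}

```text
clock: 29.65
eef_pos: [591.4, -70.6, 108.6]
tcp_rot: [3.14, 0.0, 1.656]
contact_force: [-4.1, 1.5, 13.9]
opening: 0.156
grasp_force: 45.2
```

Contact is at cap z ≈ 37.2, so the turn is about 47 deg and the gap lies near yaw 142. I turn anticlockwise while following the ridge up.

{"api": "carry_out", "payload": {
  "series": [
    [0, 0, 0, 0, 0, -0.003, 1],
    [0, 0, -0.022, 0, 0, -0.0057, 1],
    [0, 0, -0.044, 0, 0, -0.0075, 1],
    [0, 0, -0.067, 0, 0, -0.0092, 1],
    [0, 0, -0.089, 0, 0, -0.011, 1],
    [0, 0, -0.111, 0, 0, -0.0127, 1],
    [0, 0, -0.133, 0, 0, -0.0144, 1],
    [0, 0, -0.133, 0, 0, -0.0144, 1]
  ]
}}

```text
clock: 30.65
eef_pos: [590.6, -70.6, 111.2]
tcp_rot: [-3.141, -0.0, 2.074]
contact_force: [-2.5, 1.9, 6.3]
opening: 0.151
grasp_force: 44.1
```

```bash
python3 - <<'E'
from h import *
st()
E
```

```text
t30.65 [590.6 -70.6 111.2] [-1.7999e+02 -2.0000e-02  1.1885e+02] F [-2.5  1.9  6.3] M [0.05 0.76 0.02] op 0.151 g 44.1 q6 -0.63
```

{"api": "carry_out", "payload": {
  "series": [
    [0, 0, -0.022, 0, 0, -0.0017, 1],
    [0, 0, -0.044, 0, 0, -0.0034, 1],
    [0, 0, -0.067, 0, 0, -0.005, 1],
    [0, 0, -0.089, 0, 0, -0.005, 1],
    [0, 0, -0.111, 0, 0, -0.005, 1],
    [0, 0, -0.128, 0, 0, -0.005, 1],
    [0, 0, -0.128, 0, 0, -0.005, 1]
  ]
}}

```text
clock: 31.52
eef_pos: [591.6, -70.8, 112.8]
tcp_rot: [3.141, 0.002, 2.476]
contact_force: [-0.5, -0.0, 6.3]
opening: 0.153
grasp_force: 44.1
```

{"api": "carry_out", "payload": {
  "series": [
    [0, 0, 0, 0, 0, 0.004, 1],
    [0, 0, 0, 0, 0, 0.008, 1],
    [0, 0, 0, 0, 0, 0.008, 1],
    [0, 0, 0, 0, 0, 0.008, 1]
  ]
}}

```text
clock: 32.02
eef_pos: [592.2, -71.1, 112.0]
tcp_rot: [3.14, 0.003, 2.476]
contact_force: [-2.3, -0.9, 15.4]
opening: 0.152
grasp_force: 45.5
```

{"api": "carry_out", "payload": {
  "series": [
    [0, 0, 0, 0, 0, -0.004, 1],
    [0, 0, -0.011, 0, 0, -0.004, 1],
    [0, 0, -0.017, 0, 0, -0.004, 1],
    [0, 0, -0.017, 0, 0, -0.004, 1]
  ]
}}

```text
clock: 32.52
eef_pos: [590.5, -70.6, 110.5]
tcp_rot: [-3.141, -0.001, 2.529]
contact_force: [0.4, 0.5, -2.6]
opening: 0.152
grasp_force: 42.9
```

{"api": "carry_out", "payload": {
  "series": [
    [0, 0, -0.011, 0, 0, 0, 1],
    [0, 0, -0.017, 0, 0, 0, 1],
    [0, 0, -0.017, 0, 0, 0, 1]
  ]
}}

```text
clock: 32.9
eef_pos: [590.8, -70.7, 110.8]
tcp_rot: [-3.142, -0.0, 2.583]
contact_force: [-0.2, 1.0, -2.1]
opening: 0.154
grasp_force: 42.9
```

It dropped off the ridge at yaw 145, so the gap centre is about 147–148, matching the jaw direction of 57. Lowering into the gap.

{"api": "carry_out", "payload": {
  "series": [
    [0, 0, 0, 0, 0, 0.008, 1],
    [0, 0, 0, 0, 0, 0.014, 1],
    [0, 0, 0, 0, 0, 0.018, 1],
    [0, 0, 0, 0, 0, 0.018, 1]
  ]
}}

```text
clock: 33.4
eef_pos: [590.8, -70.6, 106.2]
tcp_rot: [-3.142, -0.0, 2.582]
contact_force: [0.4, 0.4, -1.5]
opening: 0.156
grasp_force: 42.9
```

{"api": "carry_out", "payload": {
  "series": [
    [0, 0, 0, 0, 0, 0.004, 1],
    [0, 0, 0, 0, 0, 0.006, 1],
    [0, 0, 0, 0, 0, 0.006, 1],
    [0, 0, 0, 0, 0, 0.006, 1]
  ]
}}

```text
clock: 33.9
eef_pos: [590.8, -70.7, 104.9]
tcp_rot: [3.142, 0.0, 2.582]
contact_force: [0.5, 0.7, -1.0]
opening: 0.157
grasp_force: 43.0
```

{"api": "carry_out", "payload": {
  "series": [
    [0, 0, 0, 0, 0, 0.004, 1],
    [0, 0, 0, 0, 0, 0.006, 1],
    [0, 0, 0, 0, 0, 0.006, 1]
  ]
}}

```text
clock: 34.28
eef_pos: [591.1, -70.4, 104.7]
tcp_rot: [3.141, 0.0, 2.582]
contact_force: [-4.2, 2.5, 11.1]
opening: 0.151
grasp_force: 44.8
```

```bash
python3 - <<'E'
from h import *
st()
E
```

```text
t34.27 [591.1 -70.4 104.7] [1.7997e+02 2.0000e-02 1.4796e+02] F [-4.2  2.5 11.1] M [ 0.09  0.78 -0.05] op 0.151 g 44.8 q6 -1.13
```

{"api": "carry_out", "payload": {
  "series": [
    [0, 0, 0, 0, 0, -0.004, 1],
    [0, 0, 0.022, 0, 0, -0.0023, 1],
    [0, 0, 0.044, 0, 0, -0.0005, 1],
    [0, 0, 0.067, 0, 0, 0.0012, 1],
    [0, 0, 0.089, 0, 0, 0.0029, 1],
    [0, 0, 0.089, 0, 0, 0.0029, 1]
  ]
}}

```text
clock: 35.02
eef_pos: [591.1, -70.8, 103.0]
tcp_rot: [3.141, 0.001, 2.303]
contact_force: [-2.1, 0.3, 3.6]
opening: 0.151
grasp_force: 43.8
```

```bash
python3 - <<'E'
from h import *
st()
E
```

```text
t35.02 [591.1 -70.8 103. ] [1.7999e+02 4.0000e-02 1.3198e+02] F [-2.1  0.3  3.6] M [-0.29  0.33 -0.04] op 0.151 g 43.8 q6 -0.85
```

{"api": "carry_out", "payload": {
  "series": [
    [0, 0, 0.022, 0, 0, 0.0017, 1],
    [0, 0, 0.044, 0, 0, 0.0035, 1],
    [0, 0, 0.067, 0, 0, 0.0052, 1],
    [0, 0, 0.089, 0, 0, 0.0069, 1],
    [0, 0, 0.111, 0, 0, 0.0087, 1],
    [0, 0, 0.133, 0, 0, 0.0104, 1],
    [0, 0, 0.133, 0, 0, 0.0104, 1]
  ]
}}

```text
clock: 35.9
eef_pos: [591.0, -70.9, 100.4]
tcp_rot: [3.141, 0.0, 1.886]
contact_force: [-0.9, -1.8, 4.2]
opening: 0.155
grasp_force: 43.9
```

{"api": "carry_out", "payload": {
  "series": [
    [0, 0, 0.022, 0, 0, 0.0017, 1],
    [0, 0, 0.044, 0, 0, 0.0035, 1],
    [0, 0, 0.067, 0, 0, 0.0052, 1],
    [0, 0, 0.089, 0, 0, 0.0069, 1],
    [0, 0, 0.111, 0, 0, 0.0087, 1],
    [0, 0, 0.111, 0, 0, 0.0087, 1]
  ]
}}

```text
clock: 36.65
eef_pos: [590.8, -70.9, 98.2]
tcp_rot: [-3.142, 0.0, 1.537]
contact_force: [-1.1, -1.1, 5.7]
opening: 0.152
grasp_force: 44.0
```

```bash
python3 - <<'E'
from h import *
st()
E
```

```text
t36.65 [590.8 -70.9  98.2] [-1.800e+02  2.000e-02  8.809e+01] F [-1.1 -1.1  5.7] M [-0.3   0.59 -0.03] op 0.152 g 44.0 q6 -0.09
```

{"api": "carry_out", "payload": {
  "series": [
    [0, 0, 0.011, 0, 0, 0.0009, 1],
    [0, 0, 0.022, 0, 0, 0.0017, 1],
    [0, 0, 0.022, 0, 0, 0.0017, 1]
  ]
}}

```text
clock: 37.02
eef_pos: [590.8, -70.9, 97.8]
tcp_rot: [3.142, 0.0, 1.469]
contact_force: [-0.9, -0.7, 5.8]
opening: 0.156
grasp_force: 44.0
```

```bash
python3 - <<'E'
from h import *
st()
E
```

```text
t37.02 [590.8 -70.9  97.8] [1.800e+02 2.000e-02 8.416e+01] F [-0.9 -0.7  5.8] M [-0.39  0.64  0.02] op 0.156 g 44.0 q6 -0.02
```

{"api": "carry_out", "payload": {
  "series": [
    [0, 0, 0.008, 0, 0, 0.0006, 1],
    [0, 0, 0.014, 0, 0, 0.001, 1],
    [0, 0, 0.014, 0, 0, 0.001, 1]
  ]
}}

```text
clock: 37.4
eef_pos: [590.7, -70.5, 97.6]
tcp_rot: [-3.141, 0.0, 1.426]
contact_force: [-2.5, 0.1, 6.8]
opening: 0.154
grasp_force: 45.5
```

```bash
python3 - <<'E'
from h import *
st()
E
```

```text
t37.40 [590.7 -70.5  97.6] [-1.7998e+02  1.0000e-02  8.1720e+01] F [-2.5  0.1  6.8] M [0.1  0.66 0.69] op 0.154 g 45.5 q6 0.02
```

Stop felt: Mz jumped to 0.69 N·m at turn ≈ 65 deg, cap z ≈ 26. Releasing and withdrawing.

{"api": "carry_out", "payload": {
  "series": [
    [0, 0, 0, 0, 0, -0.002, 0.6],
    [0, 0, 0, 0, 0, -0.002, 0],
    [0, 0, 0, 0, 0, -0.002, -1],
    [0, 0, 0, 0, 0, -0.002, -1],
    [0, 0, 0, 0, 0, -0.1, -1],
    [0, 0, 0, 0, 0, -0.3, -1],
    [0, 0, 0, 0, 0, -0.5, -1],
    [0, 0, 0, 0, 0, -0.5, -1]
  ]
}}

```text
clock: 38.4
eef_pos: [593.4, -71.0, 226.6]
tcp_rot: [3.134, -0.0, 1.423]
contact_force: [0.0, 0.6, -0.6]
opening: 1.0
grasp_force: 0.0
```

{"api": "carry_out", "payload": {
  "series": [
    [0, 0, 0, -0.5, 0, 0, -1],
    [0, 0, 0, -0.9, 0, 0, -1],
    [0, 0, 0, -0.9, 0, 0, -1],
    [0, 0, 0, -0.9, 0, 0, -1],
    [0, 0, 0, -0.9, 0, 0, -1],
    [0, 0, 0, -0.9, 0, 0, -1]
  ]
}}

```text
clock: 39.15
eef_pos: [557.4, -292.5, 221.3]
tcp_rot: [-3.14, -0.001, 1.423]
contact_force: [0.7, 0.1, -0.1]
opening: 0.999
grasp_force: 0.0
```

```bash
python3 - <<'E'
from h import *
st(); im=np.hstack([r.grab_frame("top")[140:240,210:310],r.grab_frame("side")[160:260,205:305]])
cv2.imwrite("pics/end.png",cv2.resize(im[:,:,::-1],(800,400),interpolation=cv2.INTER_CUBIC))
E
```

```text
t39.15 [ 557.4 -292.5  221.3] [-1.7992e+02 -6.0000e-02  8.1520e+01] F [ 0.7  0.1 -0.1] M [-0.04  0.05 -0.  ] op 0.999 g 0.0 q6 -0.34
```

View pics/end.png

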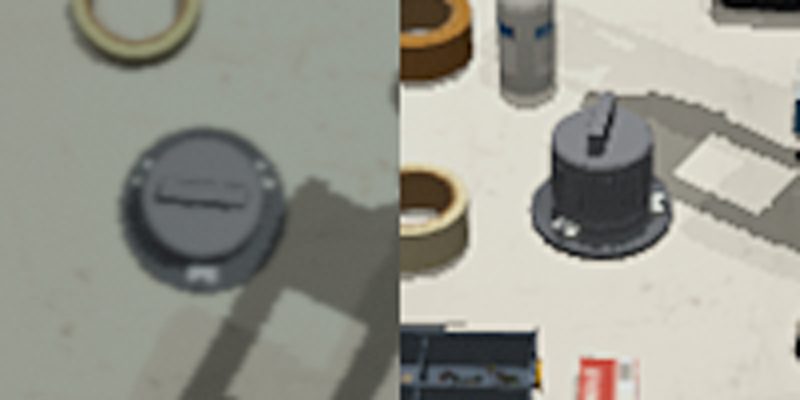

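The cap sits level and centred on the canister, at (205,205) in the top view and (605,170) in the side view, with the bar at its end yaw. The gripper is clear.

```bash
python3 -c "
from rig import r
print(r.sign_off())"
```

```text
the job is handed in; nothing more can be done
None
```

The tub stands in the canister and the cap was rested on the thread, turned back until it dropped in, then screwed clockwise to its stop (felt at a turn of about 65 deg, cap about 26 mm up) and let go. I handed the job in at about 39 s of the 67 s; no verdict came back.

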